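# Set the brake shoes with the star wheel through the access slot

## Task

Set the shoe clearance of the drum brake: take the orange screwdriver out of its stand, reach with its blade through the access slot in the backing plate and advance the star wheel tooth by tooth, levering its teeth toward the hub, until the shoes bear on the drum and the wheel refuses another tooth; hold it against that stop for a moment. Then back it off by exactly one tooth and stand the screwdriver back in its stand. Feel for the stop and do not force it: a click takes about 4 N at the blade, 7 N against the stop is plenty and 12 N strains the adjuster; leave the things around the brake where they lie.

Things in the scene. Friction and masses are not known exactly. Their poses are not given: they have to be found in the camera images.
- brake: Drum brake fixed on the table: round dark drum, 182 mm across, under a dark backing plate (4 mm thick, top 70 mm above the table, side cut-outs showing brown linings). In its middle a steel hub flange, 15 mm high; on the side opposite the slot an aluminium boss up to 27 mm high. Origin: centre of the underside. z up; +x runs from the slot to the hub; y is parallel to the star wheel's axis.
- slot (a point): Centre of the access slot, on the backing plate's top. Axes as brake. The slot is 34 mm long along x (toward and away from the hub), 12 mm wide along y, has a thin bright lip and lies 52 mm from the hub's centre. The star wheel's topmost teeth are 12 mm below this point.
- wheel_centre (a point): Centre of the star wheel, 32 mm straight below slot; axes as brake, the wheel's axis is y. 40 mm across, 8 mm wide, ten teeth 3 mm thick with rounded tips, root radius 11.5 mm. A spring plunger holds it in a notch at each tooth; in every notch a tooth gap is exactly under the slot's centre: 8 mm wide at the tooth tips, 5 mm wide 13 mm above this point.
- drum_bore (a point): Point on the drum's bore, 82 mm to the left (+y) of the hub's axis, 50 mm above the table, below the left cut-out. Axes as brake; y points out of the drum.
- lining_face (a point): Point on the left shoe's lining that meets drum_bore (y of it in that frame is minus the clearance). A click of the wheel moves it 0.6 mm, advancing closes the gap. The wheel starts two to four clicks before its last notch (0.1 mm left); from there it yields a fifth of a tooth till the shoes bear, stops dead short of the crest and falls back when let go. Count the tooth back from that notch.
- stroke_end (a point): Where the blade's tip ends a full advancing stroke: 10 mm from the slot's centre line along +x, 19 mm below the plate's top; a backing-off stroke ends 10 mm along -x. Begun at the centre at that depth, 8 mm take the wheel over the crest and the spring snaps it on. Lift the tip 10 mm, clear of the teeth, before going back. Axes as brake.
- driver: Orange-handled screwdriver, about 70 g, 160 mm long, standing blade down in its stand. Handle 22 mm across, square, 78 mm long; blade a round rod 4 mm in diameter, 82 mm long. Its y axis runs from the tip to the handle's end (up as it stands); x and z are square to the handle's flats. The origin lies 80 mm from the tip and 11 mm beside the axis (-z side): use the two points.
- driver_tip (a point): The end of the screwdriver's blade, on its axis. Axes as driver.
- driver_grip (a point): Middle of the screwdriver's handle, on its axis, 121 mm from the tip and 39 mm from either end of the handle. Axes as driver.
- tool_stand: Small fixed tool stand: dark base plate 48 x 48 mm, 8 mm thick; an aluminium upright along its +x side; on top an aluminium shelf 40 x 40 mm, 10 mm thick, its upper face 92 mm above the table. Origin: centre of the underside.
- stand_hole (a point): Centre of the stand's round hole, 10 mm in diameter with a 2 mm chamfer, on the shelf's upper face. The blade hangs through it and the handle's lower end rests on the shelf, flats parallel to the shelf's edges. Axes as tool_stand, z up.
- slot_plug: Black rubber plug of the access slot, a 22 mm disc 9 mm high, lying loose beside the brake; leave it. Origin: centre of its underside.
- marker_pen: White and black marker pen, 135 mm long, 17 mm thick, lying loose between the brake and the robot; leave it. Origin: centre of its underside, the pen lies along its y.
- micrometer: Micrometer, 134 x 45 mm, 17 mm high, lying loose to the right of the brake; leave it. Origin: centre of its underside, long along its y.
Things that resemble listed ones, but are neither listed nor needed, are in the scene too. What is shaped like the tool_stand but purple is not meant.

How it is judged:
On the way, in this order (a step that is already met when the one before it is completed fails the run):
1. the star wheel is advanced until the shoes bear on the drum, and held against the stop for a moment (y of lining_face in the frame of drum_bore above -5e-05 m), for 0.1 s.
2. the wheel is backed off and rests one tooth before its last notch (y of lining_face in the frame of drum_bore between -0.00105 and -0.0004 m), for 0.3 s.
At the end, for the whole second after the job is handed in: The star wheel rests one tooth back from its last notch before the bind (lining 0.4 to 1.05 mm off the drum), and the screwdriver is released, at rest in its stand: tip and handle axis within 12 mm of the hole's axis, tip over 70 mm below the shelf's face, middle of the handle under 45 mm above it (all of step 2 and horizontal distance between each of driver_tip, driver_grip and stand_hole below 0.012 m and z of driver_tip in the frame of stand_hole below -0.07 m and z of driver_grip in the frame of stand_hole below 0.045 m and linear speed of driver below 0.02 m/s); the robot touches nothing.
It fails at once if the screwdriver presses on the star wheel or the brake with more than 12 N (contact force between driver and brake above 12 N).
It fails at once if the slot plug, marker pen or micrometer is moved by more than 20 mm (distance of any of slot_plug, marker_pen, micrometer from where it was at the start of the episode above 0.02 m).
It also fails if it takes over 64 s, if anything falls off the work surface, if the arm or the gripper's body presses on something with over 40 N, if the wrist force passes 120 N, or if a joint passes its speed limit or range.

## Robot

A 6-joint arm with a two-finger parallel gripper is mounted at the origin on a cart in front of the work surface, level with it; the furniture and walls round the work are solid. World frame = base frame: x ahead of the robot, y to its left, z up, the work surface at z = 0. Lengths are in m, angles in rad, forces in N, time in s.
With the tool pointing down it reaches from about 0.375 to 0.925 m from the base axis. Payload 5.7 kg.
Tool frame: the origin (TCP) lies on the centre line of the jaws, within the pads' length; the fingertips stand ahead of it and the grasp point (between the pads) lies 2 mm behind it (ctrl.finger_overhang is the z of the fingertips in the tool frame, in m); z points along the fingers, y is the line along which they close (so a half turn about z gives the same grasp; the last joint's range is limited). The gripper opens to 88 mm and grips with 3 to 60 N. Pads are 20 mm wide; open, the fingers measure 115 mm over their backs; the gripper's body (75 mm by 178 mm) begins 61 mm behind the grasp point.
Start: joints at [-1.351, 0.359, 1.51, -0, 1.272, -0.115], TCP at [0.197, -0.567, 0.24] pointing down, gripper open.
Joint ranges: [-2.97, 2.97], [-1.01, 2.36], [0.21, 2.38], [-0.96, 4.11], [0.2, 2.71], [-2.98, 2.98]. Speed limits (rad/s): [2.39, 2.39, 3.14, 3.14, 3.14, 3.14].

## Interface

Orientations are given as a 3x3 rotation matrix whose columns are the frame's x, y, z axes.
In Python, from rig import ctrl, vision, finish_job gives the robot as it stands.
- The arm moves only by the tool apply_moves, never from a script. Its argument "increments" is a list of rows, each a list of 7 numbers: the opening, from 0 (shut) to 1 (fully open), then the shift along the world's x, y, z in m, then the turn, a rotation vector about the world's x, y, z in degrees. A call has 1 to 5 rows; each row shifts and turns the commanded pose from where the row before left it; what a row does not reach is not made up. A row lasts 1/10 s, in which the tool goes at most 50 mm and 8.59 degrees, less where a joint would pass 70% of its speed; a pose out of reach is approached as far as the arm can. A call with a gripper value outside its range is refused whole. The fingers move at their own pace and stop on an object; "force" is the grip in N (left out, the last holds). Time passes only in rows, so rows that do not move let the fingers close. It gives the time, the measured TCP pose, the force, the opening and the grip force at its end, in the units of the state.
- ctrl.state(): the state, without advancing time (a new reading comes with each control period).
- vision.snapshot(name): name is "scene" or "top" or "wrist"; returns the picture (384x512x3 uint8, blue, green, red); there is no depth.
- vision.calibration(name): a dict with "mtx" (3x3 intrinsics, pixels), "extrinsics" (4x4, takes a point from world to camera coordinates); the wrist camera has in their place "tool_from_camera" (4x4, takes a point from camera to tool coordinates, whose origin is the TCP and whose axes are the flange's). Camera axes: x right, y down, z forward; pixel columns grow to the right and rows downward; lengths in m; the calibration is good to about 2 mm. A picture is of the moment at which its call begins: read the wrist's pose just before it. calibration takes no time and is no camera call.
- finish_job(): hands the job in; it is judged then, once.
The state is a dict: "t": time; "q": joint angles; "qd": joint speeds; "effort": joint torques, N m; "position": TCP position; "ee_rot": TCP orientation; "contact_force": force on the tool from outside, world axes, zero at the start; "wrist_torque": the same for the moment, N m; "finger_gap": finger opening in m; "grip_force": force on a finger pad.
Only numpy, scipy, OpenCV 4.12 (cv2) and the standard library are available. Lean on these libraries where they do the work, as an engineer would, in place of code of your own. Each camera call takes 0.05 s, during which the arm holds its last target. There are 200 camera calls.

## Working session

There is one attempt and no reset: what is moved stays moved. The work goes in short steps, Python scripts to look and compute and a tool call to move; the robot and the scene stay as the last step left them, time stands still between calls to the robot, and variables do not carry over. Pictures are saved under pics/ and viewed, at most 10 in all, crops included, and the job is handed in when it is done.

Besides the shell and the picture viewer there is one more tool, called after "Call:" in YAML: its name, and indented under it one key for each argument. apply_moves: Moves the arm, as the interface text tells. Its arguments: {"type":"object","properties":{"increments":{"type":"array"},"force":{"type":"number"}},"required":["increments"]}

```bash
mkdir -p pics; ls; cat > h.py <<'E'
import numpy as np, cv2
from rig import ctrl, vision, finish_job
def cam(n):
    c=vision.calibration(n); K=np.array(c["mtx"])
    if n=="wrist":
        s=ctrl.state(); T=np.eye(4); T[:3,:3]=s["ee_rot"]; T[:3,3]=s["position"]
        W=T@np.array(c["tool_from_camera"])
    else: W=np.linalg.inv(np.array(c["extrinsics"]))
    return K,W
def ray(K,W,u,v):
    d=W[:3,:3]@np.linalg.solve(K,[u,v,1.]); return W[:3,3],d/np.linalg.norm(d)
def onz(K,W,u,v,z):
    o,d=ray(K,W,u,v); return o+d*(z-o[2])/d[2]
def proj(K,W,p):
    q=np.linalg.inv(W)@np.append(p,1); q=K@q[:3]; return q[:2]/q[2]
E
python3 - <<'E'
from h import *
a=vision.snapshot("scene");b=vision.snapshot("top")
cv2.imwrite("pics/scene.png",a);cv2.imwrite("pics/top.png",b)
cv2.imwrite("pics/both.png",np.hstack([cv2.resize(a,(400,300)),cv2.resize(b,(400,300))]))
for n in("scene","top"):
  K,W=cam(n);print(n,K.round(1).tolist(),W.round(3).tolist())
print(vision.calibration("wrist"),ctrl.finger_overhang);print(ctrl.state())
E
```

```text
pics
scene [[434.8, 0.0, 258.4], [0.0, 434.8, 183.3], [0.0, 0.0, 1.0]] [[-0.526, -0.39, 0.755, -0.362], [-0.85, 0.248, -0.464, 0.473], [-0.006, -0.887, -0.462, 0.623], [0.0, 0.0, 0.0, 1.0]]
top [[457.3, 0.0, 261.3], [0.0, 457.3, 198.6], [0.0, 0.0, 1.0]] [[-0.01, -0.998, 0.067, 0.426], [-1.0, 0.01, -0.004, -0.065], [0.003, -0.067, -0.998, 1.117], [0.0, 0.0, 0.0, 1.0]]
{'mtx': array([[337.00977041,   0.        , 257.56686785],
       [  0.        , 337.00977041, 196.0547675 ],
       [  0.        ,   0.        ,   1.        ]]), 'tool_from_camera': array([[ 5.31289063e-04, -9.70559680e-01, -2.40860178e-01,
         6.53909353e-02],
       [ 9.99999063e-01,  2.11769985e-04,  1.35245751e-03,
         1.46571563e-04],
       [-1.26163377e-03, -2.40860671e-01,  9.70558883e-01,
        -1.45230501e-01],
       [ 0.00000000e+00,  0.00000000e+00,  0.00000000e+00,
         1.00000000e+00]])} 0.017
{'t': 0.1, 'q': array([-1.35109772e+00,  3.59403323e-01,  1.51130406e+00, -1.83231216e-05,
        1.27248688e+00, -1.15133758e-01]), 'qd': array([-0.00071071, -0.00236292, -0.00315949,  0.00145085,  0.00071691,
        0.00122782]), 'effort': array([-3.21936132e-04, -5.16357708e+01, -2.71406472e+01,  6.76526106e-02,
        2.76479765e-02, -3.22223229e-05]), 'position': array([ 0.19700676, -0.56612039,  0.23891894]), 'ee_rot': array([[ 9.44463666e-01,  3.28615655e-01, -3.66140368e-04],
       [ 3.28615817e-01, -9.44462394e-01,  1.55929469e-03],
       [ 1.66602838e-04, -1.59301670e-03, -9.99998717e-01]]), 'contact_force': array([-0.4589534 , -0.18846425,  0.3184565 ]), 'wrist_torque': array([0.0560251 , 0.0156205 , 0.00693807]), 'grip_force': 0.0, 'finger_gap': 0.08802848121444293}
```

View pics/scene.png

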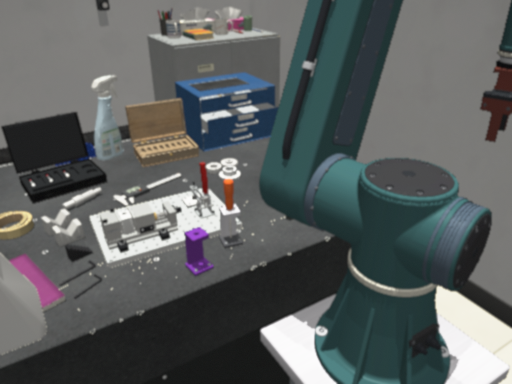

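View pics/top.png

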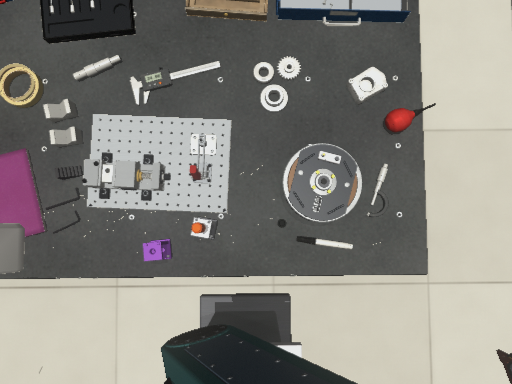

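The top view shows the brake at about (322,182), with the slot near (317,204) on the robot's side. Two candidates exist for the stand: the aluminium one holding the orange driver at (202,228), and the purple decoy at (157,250). The aluminium one with the orange handle fits the description. I'll confirm that in an enlarged crop.

```bash
python3 - <<'E'
from h import *
b=cv2.imread("pics/top.png")
c1=cv2.resize(b[135:230,275:370],(400,400),interpolation=cv2.INTER_CUBIC)
c2=cv2.resize(b[205:265,145:225],(400,300),interpolation=cv2.INTER_CUBIC)
o=np.zeros((400,800,3),np.uint8);o[:,:400]=c1;o[:300,400:]=c2
cv2.imwrite("pics/crop.png",o)
K,W=cam("top")
hsv=cv2.cvtColor(b,cv2.COLOR_BGR2HSV)
m=cv2.inRange(hsv,(4,150,100),(18,255,255));m[:205]=0;m[:,:180]=0;m[:,220:]=0
ys,xs=np.nonzero(m);print(len(xs),xs.min(),xs.max(),ys.min(),ys.max(),onz(K,W,xs.mean(),ys.mean(),.17))
print("brake",onz(K,W,322,182,.066),"slot",onz(K,W,317.5,204,.07))
E
```

```text
88 192 201 223 232 [0.43168554 0.06601848 0.17      ]
brake [ 0.53427094 -0.20921484  0.066     ] slot [ 0.4832763  -0.19737596  0.07      ]
```

View pics/crop.png

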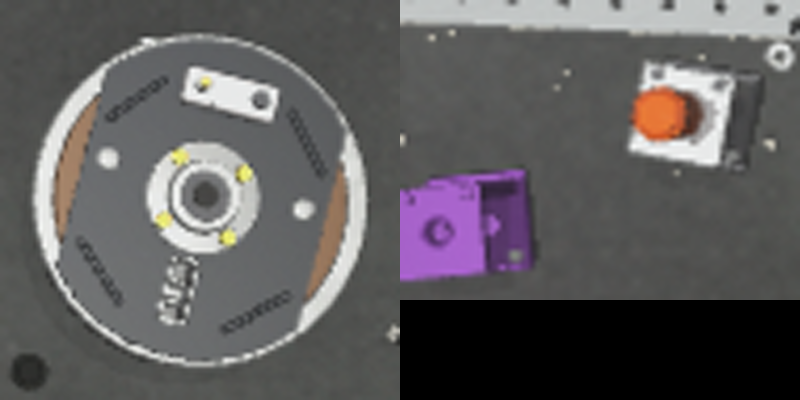

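The crop confirms it: the aluminium stand with the orange handle is at right, centre (665,115), and the purple decoy at left is not meant. The slot is at crop (180,290), i.e. full-image pixel (317.7,204), and the hub is at (203,195). I'll look at the slot from close by on the way.

Call:
apply_moves:
  increments:
    - [1, 0.0285, 0.037, 0, 0, 0, 6]
    - [1, 0.0285, 0.037, 0, 0, 0, 6]
    - [1, 0.0285, 0.037, 0, 0, 0, 6]
    - [1, 0.0285, 0.037, 0, 0, 0, 6]
    - [1, 0.0285, 0.037, 0, 0, 0, 6]

```text
t: 0.6
position: [0.3402, -0.3799, 0.2393]
ee_rot: [[0.651, 0.759, -0.0], [0.759, -0.651, 0.001], [0.0, -0.001, -1.0]]
contact_force: [0.5, 0.2, -0.4]
finger_gap: 0.0877
grip_force: 0.0
```

Call:
apply_moves:
  increments:
    - [1, 0.0285, 0.037, 0, 0, 0, 6]
    - [1, 0.0285, 0.037, 0, 0, 0, 6]
    - [1, 0.0285, 0.037, 0, 0, 0, 6]
    - [1, 0.0285, 0.037, 0, 0, 0, 6]
    - [1, 0.0285, 0.037, 0, 0, 0, 5]

```text
t: 1.1
position: [0.4828, -0.1948, 0.2395]
ee_rot: [[0.201, 0.98, -0.0], [0.98, -0.201, 0.0], [0.0, -0.0, -1.0]]
contact_force: [-0.6, -0.7, 0.1]
finger_gap: 0.0877
grip_force: 0.0
```

Call:
apply_moves:
  increments:
    - [1, 0, 0, 0, 0, 0, 0]
    - [1, 0, 0, 0, 0, 0, 0]

```text
t: 1.3
position: [0.4822, -0.1957, 0.2393]
ee_rot: [[0.203, 0.979, -0.001], [0.979, -0.203, 0.0], [-0.0, -0.001, -1.0]]
contact_force: [0.1, -0.4, -0.4]
finger_gap: 0.0877
grip_force: 0.0
```

```bash
python3 - <<'E'
from h import *
K,W=cam("wrist");a=vision.snapshot("wrist");cv2.imwrite("pics/w1.png",a);np.savez("w1",K=K,W=W)
s=ctrl.state();print(s["t"],s["position"],s["ee_rot"].round(3).tolist(),s["q"].round(2))
print(proj(K,W,[.483,-.197,.07]),proj(K,W,[.534,-.209,.085]))
E
```

```text
1.35 [ 0.48174173 -0.19661497  0.23929928] [[0.204, 0.979, -0.001], [0.979, -0.204, -0.0], [-0.0, -0.001, -1.0]] [-0.52  0.25  1.68 -0.    1.22 -0.31]
[258.43755233 183.76228736] [315.97004431 188.72444398]
```

View pics/w1.png

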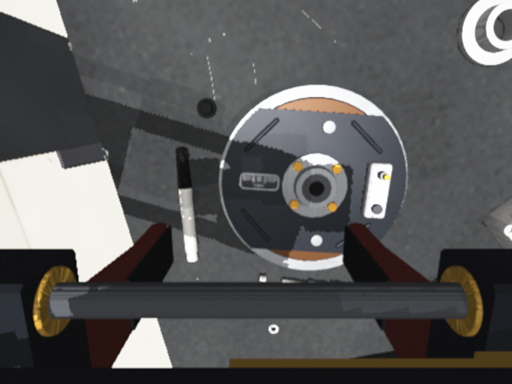

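The wrist view shows the slot's bright-lipped outline at about (259,182), spanning columns 239–281, and the hub centre at (316,188). I'll refine both and then move on to the driver.

```bash
python3 - <<'E'
from h import *
a=cv2.imread("pics/w1.png");d=np.load("w1.npz");K,W=d["K"],d["W"]
hsv=cv2.cvtColor(a,cv2.COLOR_BGR2HSV)
g=cv2.cvtColor(a,cv2.COLOR_BGR2GRAY)
r=g[165:200,228:278+8].astype(int);print(np.percentile(r,[10,50,90]))
m=(g>np.median(r)+30).astype(np.uint8);M=np.zeros_like(m);M[168:198,234:282]=m[168:198,234:282]
n,l,st,c=cv2.connectedComponentsWithStats(M);print(st[1:].tolist())
ys,xs=np.nonzero(M);rect=cv2.minAreaRect(np.c_[xs,ys].astype(np.float32));print(rect)
s=onz(K,W,*rect[0],.07);print("slot",s)
for z,w in((.085,40),):
  y=cv2.inRange(hsv,(12,120,100),(30,255,255));y[:,:285]=0;y[:,350:]=0;y[:150]=0;y[225:]=0
  n,l,st,c=cv2.connectedComponentsWithStats(y);
  k=[i for i in range(1,n) if st[i,4]>8];print(c[k],st[k,4])
  cc=np.mean(c[k],0);h=onz(K,W,*cc,z);print("hub",h,h-s,np.linalg.norm((h-s)[:2]),np.degrees(np.arctan2(*(h-s)[1::-1])))
# drum outline
E
```

```text
[ 40.   49.  117.1]
[[239, 172, 41, 19, 507]]
((258.91595458984375, 181.26107788085938), (40.310516357421875, 17.427980422973633), 3.814074993133545)
slot [ 0.48393538 -0.19471142  0.07      ]
[[297.2238806  166.04477612]
 [336.61764706 168.60294118]
 [293.83823529 204.05882353]
 [332.10606061 206.84848485]] [67 68 68 66]
hub [ 0.53343893 -0.20666112  0.085     ] [ 0.04950355 -0.0119497   0.015     ] 0.05092540789249598 -13.571052142035743
```

Call:
apply_moves:
  increments:
    - [1, -0.01, 0.05, 0.01, 0, 0, 0]
    - [1, -0.01, 0.048, 0.01, 0, 0, 0]
    - [1, -0.01, 0.048, 0.01, 0, 0, 0]
    - [1, -0.01, 0.048, 0.01, 0, 0, 0]
    - [1, -0.01, 0.048, 0.01, 0, 0, 0]

```text
t: 1.85
position: [0.4316, 0.0432, 0.2896]
ee_rot: [[0.209, 0.978, -0.0], [0.978, -0.209, -0.0], [-0.0, 0.0, -1.0]]
contact_force: [0.7, -0.2, -0.0]
finger_gap: 0.0877
grip_force: 0.0
```

Call:
apply_moves:
  increments:
    - [1, 0, 0.02, 0, 0, 0, 0]
    - [1, 0, 0, 0, 0, 0, 0]
    - [1, 0, 0, 0, 0, 0, 0]

```text
t: 2.15
position: [0.4324, 0.062, 0.2891]
ee_rot: [[0.206, 0.979, -0.0], [0.979, -0.206, -0.001], [-0.001, -0.0, -1.0]]
contact_force: [0.1, -0.1, -0.3]
finger_gap: 0.0879
grip_force: 0.0
```

```bash
python3 - <<'E'
from h import *
K,W=cam("wrist");a=vision.snapshot("wrist");cv2.imwrite("pics/w2.png",a);np.savez("w2",K=K,W=W)
s=ctrl.state();print(s["t"],s["position"])
E
```

```text
2.2 [0.43254984 0.06169347 0.28900917]
```

View pics/w2.png

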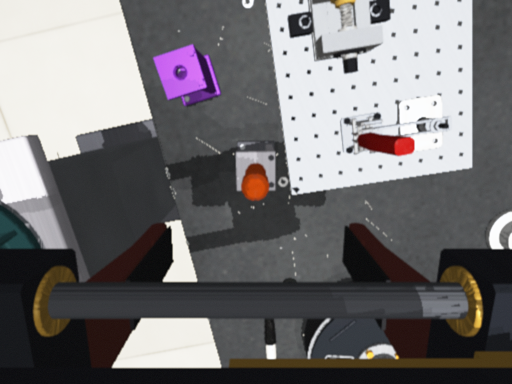

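The orange handle's top is at (256,187), with the shelf behind it at about (256,165). I'll measure the handle's position and the shelf's yaw.

```bash
python3 - <<'E'
from h import *
a=cv2.imread("pics/w2.png");d=np.load("w2.npz");K,W=d["K"],d["W"]
hsv=cv2.cvtColor(a,cv2.COLOR_BGR2HSV)
m=cv2.inRange(hsv,(3,150,80),(18,255,255));m[:130]=0;m[:,:220]=0;m[:,290:]=0;m[225:]=0
ys,xs=np.nonzero(m)
for v in range(ys.min(),ys.max()+1,3): q=xs[ys==v];print(v,q.min(),q.max(),end="; ")
b=ys.max()
t=onz(K,W,(xs.min()+xs.max())/2,b,.17);print("\nlower edge",t)
# shelf: bright grey
g=cv2.inRange(hsv,(0,0,120),(180,40,255));M=np.zeros_like(g);M[140:200,230:277]=g[140:200,230:277]
M|=m
k=np.zeros_like(M);k[148:200,232:277]=M[148:200,232:277]
cs,_=cv2.findContours(k,cv2.RETR_EXTERNAL,cv2.CHAIN_APPROX_NONE);c=max(cs,key=cv2.contourArea)
P=np.array([onz(K,W,*p[0],.092)[:2] for p in c]);print(cv2.minAreaRect((P*1000).astype(np.float32)), P.min(0),P.max(0))
x0=[c[c[:,0,1]==v][:,0,0].min() for v in range(152,190,4)];x1=[c[c[:,0,1]==v][:,0,0].max() for v in range(152,190,4)];print(x0,x1)
for u0 in(x0,x1):
  A=[onz(K,W,u,v,.092) for u,v in zip(u0,range(152,190,4))];dd=A[7]-A[0];print(np.degrees(np.arctan2(dd[1],dd[0])),A[0],A[7])
cv2.imwrite("pics/w2c.png",cv2.resize(a[130:210,200:310],(770,560),interpolation=cv2.INTER_CUBIC))
E
```

```text
164 253 258; 167 249 262; 170 247 264; 173 246 264; 176 245 265; 179 243 266; 182 243 267; 185 242 268; 188 242 268; 191 242 268; 194 244 266; 197 246 264; 200 252 258; 
lower edge [0.42981788 0.05841257 0.17      ]
((431.2196044921875, 64.01563262939453), (50.62812042236328, 40.6342887878418), 77.27490997314453) [0.4089378  0.03844098] [0.45592648 0.09163165]
[np.int32(236), np.int32(236), np.int32(236), np.int32(236), np.int32(236), np.int32(236), np.int32(236), np.int32(236), np.int32(237), np.int32(237)] [np.int32(274), np.int32(274), np.int32(274), np.int32(274), np.int32(274), np.int32(274), np.int32(274), np.int32(274), np.int32(274), np.int32(274)]
-102.72512002283631 [0.4166271  0.09163165 0.092     ] [0.41025684 0.06342224 0.092     ]
-101.15587988914942 [0.45433121 0.08372768 0.092     ] [0.44873563 0.0553533  0.092     ]
```

View pics/w2c.png

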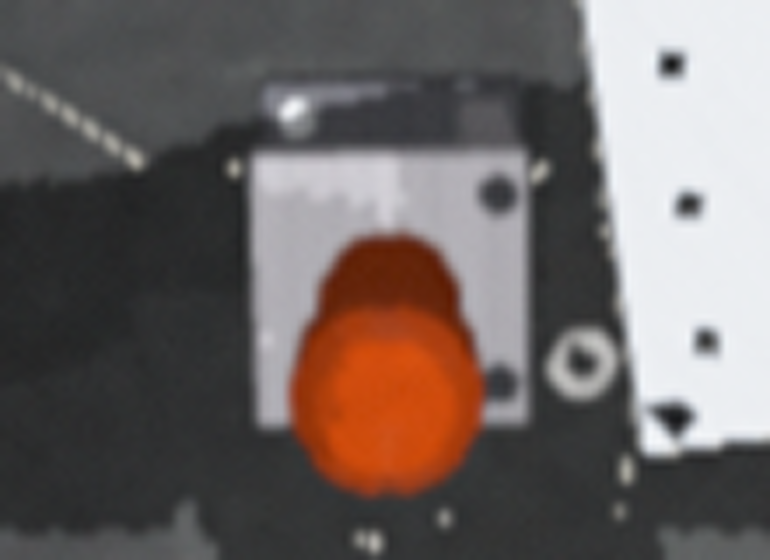

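The crop shows the handle's top face centred at crop (388,400), which is pixel (255.4,187.1). The shelf centre is at crop (390,289), or (255.7,171.3), and its edges line up with the tool.

```bash
python3 - <<'E'
from h import *
d=np.load("w2.npz");K,W=d["K"],d["W"]
print(onz(K,W,255.4,187.1,.17),onz(K,W,255.7,171.3,.092))
s=ctrl.state();print(s["position"],s["ee_rot"].round(4))
E
```

```text
[0.43234821 0.06882536 0.17      ] [0.43208489 0.06815475 0.092     ]
[0.43254984 0.06169347 0.28900917] [[ 2.065e-01  9.784e-01 -5.000e-04]
 [ 9.784e-01 -2.065e-01 -8.000e-04]
 [-9.000e-04 -3.000e-04 -1.000e+00]]
```

Call:
apply_moves:
  increments:
    - [1, 0, 0.007, -0.03, 0, 0, 0]
    - [1, 0, 0, -0.04, 0, 0, 0]
    - [1, 0, 0, -0.04, 0, 0, 0]
    - [1, 0, 0, -0.035, 0, 0, 0]
    - [1, 0, 0, -0.016, 0, 0, 0]

```text
t: 2.7
position: [0.4306, 0.0683, 0.1252]
ee_rot: [[0.208, 0.978, -0.005], [0.978, -0.208, -0.0], [-0.002, -0.005, -1.0]]
contact_force: [-1.1, -0.0, -0.3]
finger_gap: 0.0879
grip_force: 0.0
```

Call:
apply_moves:
  increments:
    - [1, 0, 0, 0, 0, 0, 0]
    - [1, 0, 0, 0, 0, 0, 0]

```text
t: 2.9
position: [0.4329, 0.069, 0.1282]
ee_rot: [[0.207, 0.978, -0.001], [0.978, -0.207, -0.0], [-0.0, -0.001, -1.0]]
contact_force: [0.4, 0.2, 0.2]
finger_gap: 0.0875
grip_force: 0.0
```

Call:
apply_moves:
  increments:
    - [0, 0, 0, 0, 0, 0, 0]
    - [0, 0, 0, 0, 0, 0, 0]
    - [0, 0, 0, 0, 0, 0, 0]
    - [0, 0, 0, 0, 0, 0, 0]
    - [0, 0, 0, 0, 0, 0, 0]
  force: 60

```text
t: 3.4
position: [0.4327, 0.0704, 0.1286]
ee_rot: [[0.205, 0.979, 0.001], [0.979, -0.205, 0.0], [0.0, 0.001, -1.0]]
contact_force: [0.5, -0.2, -0.5]
finger_gap: 0.0513
grip_force: 0.0
```

Call:
apply_moves:
  increments:
    - [0, 0, 0, 0, 0, 0, 0]
    - [0, 0, 0, 0, 0, 0, 0]
    - [0, 0, 0, 0, 0, 0, 0]

```text
t: 3.7
position: [0.4325, 0.0704, 0.1282]
ee_rot: [[0.205, 0.979, -0.0], [0.979, -0.205, 0.0], [-0.0, -0.0, -1.0]]
contact_force: [-0.5, -0.1, -0.1]
finger_gap: 0.0271
grip_force: 0.0
```

Call:
apply_moves:
  increments:
    - [0, 0, 0, 0, 0, 0, 0]
    - [0, 0, 0, 0, 0, 0, 0]
    - [0, 0, 0, 0, 0, 0, 0]
    - [0, 0, 0, 0, 0, 0, 0]

```text
t: 4.1
position: [0.4325, 0.0703, 0.1282]
ee_rot: [[0.205, 0.979, -0.0], [0.979, -0.205, 0.0], [0.0, -0.0, -1.0]]
contact_force: [0.5, 0.6, -0.4]
finger_gap: 0.0225
grip_force: 60.0
```

Call:
apply_moves:
  increments:
    - [0, 0, 0, 0.01, 0, 0, 0]
    - [0, 0, 0, 0.02, 0, 0, 0]
    - [0, 0, 0, 0.03, 0, 0, 0]
    - [0, 0, 0, 0.04, 0, 0, 0]

```text
t: 4.5
position: [0.4311, 0.0702, 0.2287]
ee_rot: [[0.205, 0.979, -0.003], [0.979, -0.205, -0.0], [-0.001, -0.003, -1.0]]
contact_force: [-0.0, 0.2, -1.0]
finger_gap: 0.0229
grip_force: 60.0
```

```bash
python3 - <<'E'
from h import *
P=[];
for i in range(3):
  K,W=cam("wrist");a=vision.snapshot("wrist");s=ctrl.state();P.append(np.r_[s["position"],s["contact_force"],s["wrist_torque"]])
print(np.round(P,4),s["t"])
b=vision.snapshot("scene");cv2.imwrite("pics/s2.png",b)
cv2.imwrite("pics/c3.png",np.hstack([cv2.resize(a,(400,300)),cv2.resize(b[120:270,150:350],(400,300))]))
E
```

```text
[[ 4.3540e-01  7.0400e-02  2.3530e-01  2.3115e+00  6.0790e-01  3.3361e+00
   1.3000e-03 -2.0230e-01  3.3400e-02]
 [ 4.3600e-01  7.0300e-02  2.3330e-01  8.7740e-01 -4.4800e-02 -9.3580e-01
  -3.8000e-02 -1.1540e-01  6.8800e-02]
 [ 4.3460e-01  7.0300e-02  2.3110e-01  1.2660e-01 -2.8490e-01 -9.1880e-01
  -9.7800e-02 -6.7000e-02  3.9200e-02]] 4.65
```

View pics/c3.png

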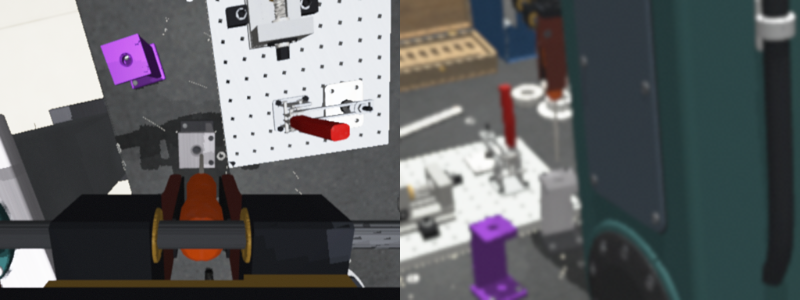

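The driver is held upright between the pads and clear of its stand. Next I'll hover over the slot.

Call:
apply_moves:
  increments:
    - [0, 0.006, -0.03, 0, 0, 0, 0]
    - [0, 0.009, -0.045, 0, 0, 0, -0.6]
    - [0, 0.009, -0.045, 0, 0, 0, -0.6]
    - [0, 0.009, -0.045, 0, 0, 0, -0.6]
    - [0, 0.009, -0.045, 0, 0, 0, 0]

```text
t: 5.2
position: [0.4734, -0.141, 0.2267]
ee_rot: [[0.236, 0.972, -0.003], [0.972, -0.236, 0.001], [0.001, -0.003, -1.0]]
contact_force: [1.0, 0.6, -1.0]
finger_gap: 0.0225
grip_force: 60.0
```

Call:
apply_moves:
  increments:
    - [0, 0.006, -0.033, 0, 0, 0, 0]
    - [0, 0.003, -0.02, 0, 0, 0, 0]
    - [0, 0, 0, -0.016, 0, 0, 0]
    - [0, 0, 0, -0.016, 0, 0, 0]
    - [0, 0, 0, 0, 0, 0, 0]

```text
t: 5.7
position: [0.4809, -0.1916, 0.1928]
ee_rot: [[0.236, 0.972, -0.007], [0.972, -0.236, 0.004], [0.002, -0.007, -1.0]]
contact_force: [-1.1, 0.7, -0.9]
finger_gap: 0.0226
grip_force: 60.0
```

Call:
apply_moves:
  increments:
    - [0, 0, 0, 0, 0, 0, 0]
    - [0, 0, 0, 0, 0, 0, 0]

```text
t: 5.9
position: [0.4836, -0.1926, 0.1964]
ee_rot: [[0.235, 0.972, -0.0], [0.972, -0.235, 0.0], [0.0, -0.0, -1.0]]
contact_force: [-0.4, 1.2, -0.2]
finger_gap: 0.0227
grip_force: 60.0
```

```bash
python3 - <<'E'
from h import *
P=[]
for i in range(3):
  K,W=cam("wrist");a=vision.snapshot("wrist");s=ctrl.state();P.append(np.r_[s["position"],s["contact_force"],s["wrist_torque"]])
print(np.round(P,4),s["t"],s["ee_rot"].round(4).tolist())
cv2.imwrite("pics/w3.png",a);np.savez("w3",K=K,W=W)
R=s["ee_rot"]
for o in(-.002,0):print(proj(K,W,s["position"]+R@[o,0,.118]))
print(proj(K,W,[.484,-.1947,.07]))
cv2.imwrite("pics/w3c.png",cv2.resize(a[150:270,190:340],(750,600),interpolation=cv2.INTER_CUBIC))
E
```

```text
[[ 0.4839 -0.1926  0.1967  0.4002 -0.2736 -1.1191 -0.0162 -0.0464  0.004 ]
 [ 0.4839 -0.1927  0.1968  0.1722  0.3848 -0.4521 -0.0802 -0.0627  0.0317]
 [ 0.4839 -0.1927  0.1968  0.1388 -0.1553 -1.1898  0.036  -0.1275 -0.0295]] 6.05 [[0.2351, 0.972, 0.0009], [0.972, -0.2351, -0.0006], [-0.0003, 0.001, -1.0]]
[257.15527633 198.03715752]
[257.15596421 195.6291078 ]
[257.67076509 195.25444632]
```

View pics/w3c.png

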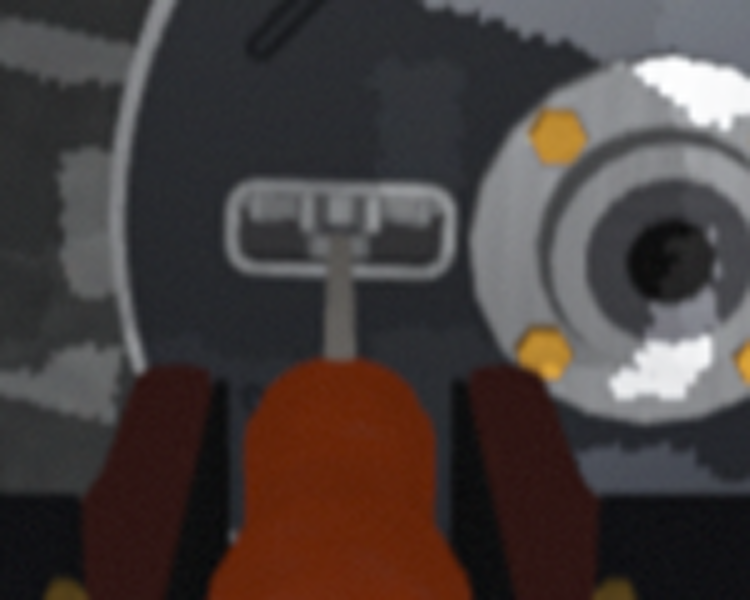

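The blade tip is at crop (341,238). The slot lip spans columns 227–457 (centre 342) and rows 180–277, so the tip is centred to about 0.4 mm. I'll descend slowly.

Call:
apply_moves:
  increments:
    - [0, 0.0003, 0, -0.006, 0, 0, 0]
    - [0, 0, 0, -0.006, 0, 0, 0]
    - [0, 0, 0, -0.004, 0, 0, 0]
    - [0, 0, 0, -0.002, 0, 0, 0]
    - [0, 0, 0, 0, 0, 0, 0]

```text
t: 6.55
position: [0.4835, -0.1925, 0.1777]
ee_rot: [[0.235, 0.972, -0.001], [0.972, -0.235, 0.001], [0.0, -0.001, -1.0]]
contact_force: [-0.9, 0.4, -0.9]
finger_gap: 0.0227
grip_force: 60.0
```

Call:
apply_moves:
  increments:
    - [0, 0, 0, -0.002, 0, 0, 0]
    - [0, 0, 0, -0.001, 0, 0, 0]
    - [0, 0, 0, -0.001, 0, 0, 0]
    - [0, 0, 0, 0, 0, 0, 0]

```text
t: 6.95
position: [0.4838, -0.1927, 0.1741]
ee_rot: [[0.235, 0.972, -0.0], [0.972, -0.235, 0.0], [0.0, -0.0, -1.0]]
contact_force: [0.7, 0.7, -1.4]
finger_gap: 0.0229
grip_force: 60.0
```

Call:
apply_moves:
  increments:
    - [0, 0, 0, -0.001, 0, 0, 0]
    - [0, 0, 0, -0.001, 0, 0, 0]
    - [0, 0, 0, 0, 0, 0, 0]

```text
t: 7.25
position: [0.4838, -0.1927, 0.1721]
ee_rot: [[0.235, 0.972, -0.0], [0.972, -0.235, 0.0], [0.0, -0.0, -1.0]]
contact_force: [0.2, -0.8, -1.1]
finger_gap: 0.0227
grip_force: 60.0
```

Call:
apply_moves:
  increments:
    - [0, 0, 0, -0.001, 0, 0, 0]
    - [0, 0, 0, -0.001, 0, 0, 0]
    - [0, 0, 0, -0.001, 0, 0, 0]
    - [0, 0, 0, 0, 0, 0, 0]

```text
t: 7.65
position: [0.4837, -0.1927, 0.169]
ee_rot: [[0.235, 0.972, -0.0], [0.972, -0.235, 0.0], [0.0, -0.0, -1.0]]
contact_force: [0.3, -0.6, -1.3]
finger_gap: 0.0225
grip_force: 60.0
```

```bash
python3 - <<'E'
from h import *
P=[]
for i in range(4):
  vision.snapshot("wrist");s=ctrl.state();P.append(np.r_[s["position"],s["contact_force"],s["wrist_torque"]])
print(np.round(P,3),s["t"])
E
```

```text
[[ 0.484 -0.193  0.169 -0.151 -0.332 -0.578 -0.049 -0.095  0.074]
 [ 0.484 -0.193  0.169 -0.242  0.423 -1.668 -0.039 -0.084  0.007]
 [ 0.484 -0.193  0.169 -0.475 -0.063 -1.324 -0.036 -0.08  -0.043]
 [ 0.484 -0.193  0.169 -0.119  0.258 -0.645  0.025 -0.043 -0.012]] 7.85
```

Call:
apply_moves:
  increments:
    - [0, 0.001, -0.00024, 0, 0, 0, 0]
    - [0, 0.001, -0.00024, 0, 0, 0, 0]
    - [0, 0.001, -0.00024, 0, 0, 0, 0]

```text
t: 8.15
position: [0.4862, -0.1932, 0.1691]
ee_rot: [[0.235, 0.972, -0.002], [0.972, -0.235, 0.0], [0.0, -0.002, -1.0]]
contact_force: [-2.0, 0.5, 0.7]
finger_gap: 0.0223
grip_force: 60.0
```

Call:
apply_moves:
  increments:
    - [0, 0.001, -0.00024, 0, 0, 0, 0]

```text
t: 8.25
position: [0.4867, -0.1933, 0.1689]
ee_rot: [[0.235, 0.972, -0.003], [0.972, -0.235, 0.001], [0.0, -0.003, -1.0]]
contact_force: [-3.8, 0.1, 1.4]
finger_gap: 0.0225
grip_force: 60.0
```

Call:
apply_moves:
  increments:
    - [0, 0.001, -0.00024, 0, 0, 0, 0]

```text
t: 8.35
position: [0.4874, -0.1935, 0.1688]
ee_rot: [[0.235, 0.972, -0.003], [0.972, -0.235, 0.001], [0.0, -0.003, -1.0]]
contact_force: [-4.8, 0.2, -0.5]
finger_gap: 0.0227
grip_force: 60.0
```

Call:
apply_moves:
  increments:
    - [0, 0.001, -0.00024, 0, 0, 0, 0]

```text
t: 8.45
position: [0.4886, -0.1936, 0.1687]
ee_rot: [[0.235, 0.972, -0.003], [0.972, -0.235, 0.001], [0.0, -0.003, -1.0]]
contact_force: [-5.1, 0.7, -1.2]
finger_gap: 0.0225
grip_force: 60.0
```

Call:
apply_moves:
  increments:
    - [0, 0.001, -0.00024, 0, 0, 0, 0]

```text
t: 8.55
position: [0.4903, -0.194, 0.1688]
ee_rot: [[0.236, 0.972, -0.001], [0.972, -0.236, 0.001], [0.001, -0.001, -1.0]]
contact_force: [-2.6, 1.6, -0.5]
finger_gap: 0.0225
grip_force: 60.0
```

Call:
apply_moves:
  increments:
    - [0, 0.001, -0.00024, 0, 0, 0, 0]

```text
t: 8.65
position: [0.4925, -0.1947, 0.1693]
ee_rot: [[0.236, 0.972, 0.001], [0.972, -0.236, -0.0], [0.0, 0.001, -1.0]]
contact_force: [-2.1, 1.4, -0.7]
finger_gap: 0.023
grip_force: 60.0
```

Call:
apply_moves:
  increments:
    - [0, 0.001, -0.00024, 0, 0, 0, 0]
    - [0, 0.001, -0.00024, 0, 0, 0, 0]
    - [0, 0, 0, 0, 0, 0, 0]

```text
t: 8.95
position: [0.4951, -0.1956, 0.1697]
ee_rot: [[0.235, 0.972, 0.002], [0.972, -0.235, -0.001], [-0.0, 0.002, -1.0]]
contact_force: [-0.0, 0.5, -1.0]
finger_gap: 0.0225
grip_force: 60.0
```

```bash
python3 - <<'E'
from h import *
P=[]
for i in range(3):
  a=vision.snapshot("wrist");s=ctrl.state();P.append(np.r_[s["position"],s["contact_force"],s["wrist_torque"]])
print(np.round(P,3),s["t"])
cv2.imwrite("pics/w4c.png",cv2.resize(a[150:270,190:340],(750,600),interpolation=cv2.INTER_CUBIC))
E
```

```text
[[ 0.495 -0.195  0.17  -0.048  0.358 -1.222  0.021 -0.042  0.023]
 [ 0.494 -0.195  0.169 -0.087  0.154 -1.133  0.004 -0.027 -0.035]
 [ 0.494 -0.195  0.169  0.466  0.076 -0.954 -0.037 -0.077 -0.015]] 9.1
```

The first click is done: force peaked at about 5 N and then snapped through. I'll lift, return and lower for the second tooth.

Call:
apply_moves:
  increments:
    - [0, 0, 0, 0.005, 0, 0, 0]
    - [0, 0, 0, 0.006, 0, 0, 0]
    - [0, -0.005, 0.0012, 0, 0, 0, 0]
    - [0, -0.005, 0.0012, 0, 0, 0, 0]
    - [0, 0, 0, 0, 0, 0, 0]

```text
t: 9.6
position: [0.4827, -0.1922, 0.1801]
ee_rot: [[0.236, 0.972, -0.001], [0.972, -0.236, 0.001], [0.0, -0.001, -1.0]]
contact_force: [1.1, -0.4, -0.7]
finger_gap: 0.0224
grip_force: 60.0
```

Call:
apply_moves:
  increments:
    - [0, 0, 0, 0, 0, 0, 0]
    - [0, 0, 0, -0.004, 0, 0, 0]
    - [0, 0, 0, -0.003, 0, 0, 0]
    - [0, 0, 0, -0.002, 0, 0, 0]

```text
t: 10.0
position: [0.4837, -0.1926, 0.1706]
ee_rot: [[0.235, 0.972, -0.001], [0.972, -0.235, 0.0], [0.0, -0.001, -1.0]]
contact_force: [0.3, -0.3, -0.1]
finger_gap: 0.0229
grip_force: 60.0
```

Call:
apply_moves:
  increments:
    - [0, 0, 0, -0.002, 0, 0, 0]
    - [0, 0, 0, 0, 0, 0, 0]

```text
t: 10.2
position: [0.4836, -0.1926, 0.1688]
ee_rot: [[0.235, 0.972, -0.001], [0.972, -0.235, 0.0], [0.0, -0.001, -1.0]]
contact_force: [-0.6, -0.5, 1.0]
finger_gap: 0.0227
grip_force: 60.0
```

Call:
apply_moves:
  increments:
    - [0, 0.001, -0.00024, 0, 0, 0, 0]
    - [0, 0.001, -0.00024, 0, 0, 0, 0]
    - [0, 0.001, -0.00024, 0, 0, 0, 0]

```text
t: 10.5
position: [0.4862, -0.1932, 0.1691]
ee_rot: [[0.235, 0.972, -0.002], [0.972, -0.235, 0.0], [0.0, -0.002, -1.0]]
contact_force: [-2.9, 0.3, -0.7]
finger_gap: 0.0226
grip_force: 60.0
```

Call:
apply_moves:
  increments:
    - [0, 0.001, -0.00024, 0, 0, 0, 0]

```text
t: 10.6
position: [0.4867, -0.1933, 0.1689]
ee_rot: [[0.235, 0.972, -0.003], [0.972, -0.235, 0.001], [0.0, -0.003, -1.0]]
contact_force: [-3.6, 0.8, 0.0]
finger_gap: 0.0231
grip_force: 60.0
```

Call:
apply_moves:
  increments:
    - [0, 0.001, -0.00024, 0, 0, 0, 0]

```text
t: 10.7
position: [0.4874, -0.1935, 0.1688]
ee_rot: [[0.235, 0.972, -0.003], [0.972, -0.235, 0.001], [0.0, -0.003, -1.0]]
contact_force: [-4.5, -0.2, -1.5]
finger_gap: 0.0223
grip_force: 60.0
```

Call:
apply_moves:
  increments:
    - [0, 0.001, -0.00024, 0, 0, 0, 0]

```text
t: 10.8
position: [0.4886, -0.1937, 0.1687]
ee_rot: [[0.235, 0.972, -0.003], [0.972, -0.235, 0.001], [0.0, -0.003, -1.0]]
contact_force: [-3.1, 1.3, -1.6]
finger_gap: 0.0229
grip_force: 60.0
```

Call:
apply_moves:
  increments:
    - [0, 0.001, -0.00024, 0, 0, 0, 0]

```text
t: 10.9
position: [0.4904, -0.194, 0.1689]
ee_rot: [[0.236, 0.972, -0.001], [0.972, -0.236, 0.001], [0.001, -0.001, -1.0]]
contact_force: [-3.5, 0.1, -1.3]
finger_gap: 0.0225
grip_force: 60.0
```

Call:
apply_moves:
  increments:
    - [0, 0.001, -0.00024, 0, 0, 0, 0]

```text
t: 11.0
position: [0.4926, -0.1947, 0.1693]
ee_rot: [[0.236, 0.972, 0.001], [0.972, -0.236, -0.0], [0.0, 0.001, -1.0]]
contact_force: [-1.7, 1.5, -1.8]
finger_gap: 0.0226
grip_force: 60.0
```

Call:
apply_moves:
  increments:
    - [0, 0.001, -0.00024, 0, 0, 0, 0]
    - [0, 0.001, -0.00024, 0, 0, 0, 0]
    - [0, 0, 0, 0, 0, 0, 0]

```text
t: 11.3
position: [0.4951, -0.1956, 0.1697]
ee_rot: [[0.235, 0.972, 0.002], [0.972, -0.235, -0.001], [-0.0, 0.002, -1.0]]
contact_force: [-0.5, -0.5, -0.7]
finger_gap: 0.0229
grip_force: 60.0
```

Second click. The next tooth may be the stop, so I'll stop at 4 mm and assess.

Call:
apply_moves:
  increments:
    - [0, 0, 0, 0.005, 0, 0, 0]
    - [0, 0, 0, 0.006, 0, 0, 0]
    - [0, -0.005, 0.0012, 0, 0, 0, 0]
    - [0, -0.005, 0.0012, 0, 0, 0, 0]
    - [0, 0, 0, 0, 0, 0, 0]

```text
t: 11.8
position: [0.4827, -0.1922, 0.1801]
ee_rot: [[0.236, 0.972, -0.001], [0.972, -0.236, 0.001], [0.0, -0.001, -1.0]]
contact_force: [0.2, 0.0, -0.7]
finger_gap: 0.0231
grip_force: 60.0
```

Call:
apply_moves:
  increments:
    - [0, 0, 0, 0, 0, 0, 0]
    - [0, 0, 0, -0.004, 0, 0, 0]
    - [0, 0, 0, -0.003, 0, 0, 0]
    - [0, 0, 0, -0.002, 0, 0, 0]

```text
t: 12.2
position: [0.4837, -0.1926, 0.1706]
ee_rot: [[0.235, 0.972, -0.001], [0.972, -0.235, 0.0], [0.0, -0.001, -1.0]]
contact_force: [-1.2, -0.9, -0.8]
finger_gap: 0.0227
grip_force: 60.0
```

Call:
apply_moves:
  increments:
    - [0, 0, 0, -0.002, 0, 0, 0]
    - [0, 0, 0, 0, 0, 0, 0]

```text
t: 12.4
position: [0.4837, -0.1926, 0.1688]
ee_rot: [[0.235, 0.972, -0.001], [0.972, -0.235, 0.0], [0.0, -0.001, -1.0]]
contact_force: [1.1, -0.3, -0.4]
finger_gap: 0.0226
grip_force: 60.0
```

Call:
apply_moves:
  increments:
    - [0, 0.001, -0.00024, 0, 0, 0, 0]
    - [0, 0.001, -0.00024, 0, 0, 0, 0]
    - [0, 0.001, -0.00024, 0, 0, 0, 0]

```text
t: 12.7
position: [0.4862, -0.1932, 0.1691]
ee_rot: [[0.235, 0.972, -0.002], [0.972, -0.235, 0.0], [0.0, -0.002, -1.0]]
contact_force: [-2.5, 0.3, 0.1]
finger_gap: 0.0225
grip_force: 60.0
```

Call:
apply_moves:
  increments:
    - [0, 0.0005, -0.00012, 0, 0, 0, 0]

```text
t: 12.8
position: [0.4864, -0.1933, 0.169]
ee_rot: [[0.235, 0.972, -0.002], [0.972, -0.235, 0.001], [0.0, -0.002, -1.0]]
contact_force: [-4.0, 0.0, 0.1]
finger_gap: 0.0224
grip_force: 60.0
```

Call:
apply_moves:
  increments:
    - [0, 0.0005, -0.00012, 0, 0, 0, 0]

```text
t: 12.9
position: [0.4867, -0.1933, 0.1689]
ee_rot: [[0.235, 0.972, -0.003], [0.972, -0.235, 0.001], [0.0, -0.003, -1.0]]
contact_force: [-4.4, 0.8, -0.5]
finger_gap: 0.0226
grip_force: 60.0
```

```bash
cat > r.py <<'E'
from h import *
P=[]
for i in range(4):
  vision.snapshot("wrist");s=ctrl.state();P.append(np.r_[s["position"],s["contact_force"],s["wrist_torque"]])
P=np.array(P);print(P.mean(0).round(4),s["t"],"Fx",(P[:,3:5]@[.972,-.235]).round(2),"My",P[:,7].round(3))
E
python3 r.py
```

```text
[ 0.4869 -0.1934  0.1689 -3.9183 -0.4409 -0.5416  0.0451  1.0883 -0.0153] 13.1 Fx [-3.35 -3.25 -4.58 -3.64] My [1.043 1.141 1.086 1.084]
```

Call:
apply_moves:
  increments:
    - [0, 0.0005, -0.00012, 0, 0, 0, 0]

```text
t: 13.2
position: [0.4876, -0.1935, 0.1689]
ee_rot: [[0.235, 0.972, -0.002], [0.972, -0.235, 0.001], [0.0, -0.002, -1.0]]
contact_force: [-3.9, 1.1, -1.5]
finger_gap: 0.0224
grip_force: 60.0
```

```bash
python3 r.py
```

```text
[ 0.4881 -0.1935  0.169  -4.0498  1.0932 -0.7745  0.2721  1.0294  0.0101] 13.4 Fx [-4.2  -3.96 -4.3  -4.3 ] My [1.088 0.991 1.05  0.988]
```

Call:
apply_moves:
  increments:
    - [0, 0.0005, -0.00012, 0, 0, 0, 0]

```text
t: 13.5
position: [0.4885, -0.1936, 0.1691]
ee_rot: [[0.235, 0.972, -0.001], [0.972, -0.235, 0.001], [0.0, -0.001, -1.0]]
contact_force: [-4.9, 2.3, -0.9]
finger_gap: 0.0223
grip_force: 60.0
```

```bash
python3 r.py
```

```text
[ 0.4885 -0.1936  0.1691 -5.0247  1.1987 -0.0412  0.3918  1.3207 -0.007 ] 13.7 Fx [-4.86 -4.93 -5.91 -4.96] My [1.326 1.306 1.312 1.339]
```

Call:
apply_moves:
  increments:
    - [0, 0.0005, -0.00012, 0, 0, 0, 0]

```text
t: 13.8
position: [0.4886, -0.1936, 0.169]
ee_rot: [[0.235, 0.972, -0.002], [0.972, -0.235, 0.001], [0.0, -0.002, -1.0]]
contact_force: [-5.3, 2.0, -0.0]
finger_gap: 0.023
grip_force: 60.0
```

```bash
python3 r.py
```

```text
[ 0.4886 -0.1936  0.169  -5.604   1.5551  0.1679  0.4081  1.4843 -0.0235] 14.0 Fx [-5.76 -6.11 -5.73 -5.65] My [1.514 1.465 1.492 1.466]
```

Call:
apply_moves:
  increments:
    - [0, 0.0005, -0.00012, 0, 0, 0, 0]

```text
t: 14.1
position: [0.4888, -0.1937, 0.169]
ee_rot: [[0.235, 0.972, -0.002], [0.972, -0.235, 0.001], [0.0, -0.002, -1.0]]
contact_force: [-7.1, 2.1, 0.8]
finger_gap: 0.0229
grip_force: 60.0
```

```bash
python3 r.py
```

```text
[ 4.8880e-01 -1.9370e-01  1.6900e-01 -5.8395e+00  1.4800e+00  6.9440e-01
  4.4660e-01  1.6555e+00 -6.0000e-04] 14.3 Fx [-5.97 -5.71 -6.39 -6.02] My [1.641 1.691 1.632 1.658]
```

Call:
apply_moves:
  increments:
    - [0, 0.0005, -0.00012, 0, 0, 0, 0]
    - [0, 0, 0, 0, 0, 0, 0]

```text
t: 14.5
position: [0.4889, -0.1936, 0.1689]
ee_rot: [[0.235, 0.972, -0.003], [0.972, -0.235, 0.001], [0.0, -0.003, -1.0]]
contact_force: [-6.7, 1.6, 0.7]
finger_gap: 0.0225
grip_force: 60.0
```

```bash
python3 r.py
```

```text
[ 4.8890e-01 -1.9370e-01  1.6890e-01 -6.5875e+00  1.4759e+00  1.0391e+00
  4.0780e-01  1.8568e+00 -6.0000e-03] 14.7 Fx [-6.39 -6.49 -7.21 -6.92] My [1.837 1.843 1.881 1.866]
```

```bash
python3 - <<'E'
from h import *
a=vision.snapshot("wrist");cv2.imwrite("pics/w5.png",a)
b=cv2.imread("pics/w3.png")
f=lambda i:cv2.resize(i[170:225,215:295],(400,275),interpolation=cv2.INTER_CUBIC)
w4=cv2.imread("pics/w4c.png")[100:375,125:525]
cv2.imwrite("pics/v5.png",np.vstack([np.hstack([f(b),w4]),np.hstack([f(a),f(a)*0])]))
s=ctrl.state();print(s["t"],s["contact_force"],s["wrist_torque"])
E
```

```text
14.75 [-6.71971609  1.44557626  1.09865658] [0.48461613 1.81916212 0.06937701]
```

View pics/v5.png

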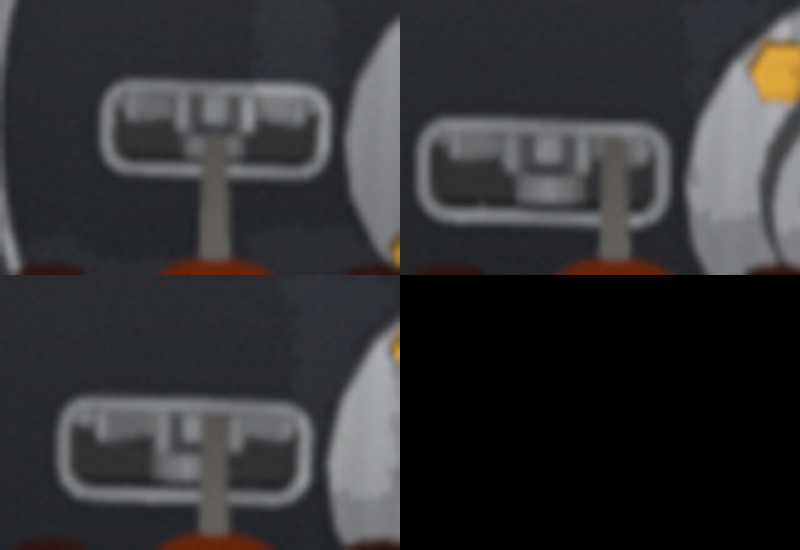

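At rest (upper panels) the teeth sit evenly about the slot's centre. In the lower panel the blade is 4–5 mm along and the teeth have moved only 1–2 mm, at (162,430) and (236,430), while resisting 6.8 N. Clicks needed about 5 N at most, so this is the stop, and it has been held. I'll go back to the centre and check for slip in the grip.

Call:
apply_moves:
  increments:
    - [0, -0.0015, 0.00036, 0, 0, 0, 0]
    - [0, -0.002, 0.00048, 0, 0, 0, 0]
    - [0, -0.0015, 0.00036, 0, 0, 0, 0]
    - [0, -0.0015, 0.00036, 0, 0, 0, 0]
    - [0, 0, 0, 0, 0, 0, 0]

```text
t: 15.25
position: [0.485, -0.1933, 0.1698]
ee_rot: [[0.235, 0.972, 0.003], [0.972, -0.235, -0.001], [-0.001, 0.003, -1.0]]
contact_force: [-0.5, 0.6, -0.8]
finger_gap: 0.0227
grip_force: 60.0
```

```bash
python3 r.py; python3 - <<'E'
from h import *
a=vision.snapshot("wrist");cv2.imwrite("pics/w6.png",a)
# blade columns at rows between slot and handle, slot lip columns, in w3 (before) and now
for n in("w3","w6"):
  g=cv2.cvtColor(cv2.imread(f"pics/{n}.png"),cv2.COLOR_BGR2GRAY).astype(int)
  for v in(208,210,212,214,216,218):
    r=g[v,235:285];k=np.nonzero(r>(r.max()+np.median(r))/2)[0]+235;print(n,v,r.max(),k.min(),k.max(),end=" | ")
  print()
E
```

```text
[ 0.4847 -0.1932  0.1696  0.0882 -0.211  -0.9691 -0.0351 -0.0835  0.0084] 15.45 Fx [ 0.25  0.48 -0.3   0.11] My [-0.127 -0.063 -0.053 -0.091]
w3 208 90 255 260 | w3 210 92 255 260 | w3 212 93 255 260 | w3 214 95 255 260 | w3 216 95 255 260 | w3 218 96 255 260 | 
w6 208 139 252 282 | w6 210 138 235 281 | w6 212 126 236 279 | w6 214 116 268 276 | w6 216 96 255 260 | w6 218 96 255 260 |
```

Call:
apply_moves:
  increments:
    - [0, -0.001, 0.00024, 0, 0, 0, 0]
    - [0, -0.001, 0.00024, 0, 0, 0, 0]
    - [0, -0.001, 0.00024, 0, 0, 0, 0]
    - [0, -0.001, 0.00024, 0, 0, 0, 0]

```text
t: 15.9
position: [0.4813, -0.1924, 0.1697]
ee_rot: [[0.236, 0.972, 0.003], [0.972, -0.236, -0.001], [-0.0, 0.003, -1.0]]
contact_force: [3.6, -1.0, -1.7]
finger_gap: 0.0229
grip_force: 60.0
```

Call:
apply_moves:
  increments:
    - [0, -0.001, 0.00024, 0, 0, 0, 0]

```text
t: 16.0
position: [0.4803, -0.1922, 0.1698]
ee_rot: [[0.236, 0.972, 0.003], [0.972, -0.236, -0.001], [-0.001, 0.003, -1.0]]
contact_force: [3.8, -1.3, -1.1]
finger_gap: 0.0226
grip_force: 60.0
```

Call:
apply_moves:
  increments:
    - [0, -0.001, 0.00024, 0, 0, 0, 0]

```text
t: 16.1
position: [0.4787, -0.1918, 0.1696]
ee_rot: [[0.235, 0.972, 0.002], [0.972, -0.235, -0.001], [-0.001, 0.002, -1.0]]
contact_force: [3.5, -0.9, 0.0]
finger_gap: 0.0229
grip_force: 60.0
```

Call:
apply_moves:
  increments:
    - [0, -0.001, 0.00024, 0, 0, 0, 0]

```text
t: 16.2
position: [0.4767, -0.191, 0.1693]
ee_rot: [[0.235, 0.972, -0.0], [0.972, -0.235, -0.0], [-0.0, -0.0, -1.0]]
contact_force: [1.6, -1.0, -1.0]
finger_gap: 0.0226
grip_force: 60.0
```

Call:
apply_moves:
  increments:
    - [0, -0.001, 0.00024, 0, 0, 0, 0]

```text
t: 16.3
position: [0.4746, -0.1903, 0.1689]
ee_rot: [[0.235, 0.972, -0.002], [0.972, -0.235, 0.001], [0.0, -0.003, -1.0]]
contact_force: [0.0, -0.2, -1.4]
finger_gap: 0.0229
grip_force: 60.0
```

Call:
apply_moves:
  increments:
    - [0, -0.001, 0.00024, 0, 0, 0, 0]
    - [0, -0.001, 0.00024, 0, 0, 0, 0]
    - [0, 0, 0, 0, 0, 0, 0]

```text
t: 16.6
position: [0.4729, -0.1899, 0.1689]
ee_rot: [[0.235, 0.972, -0.002], [0.972, -0.235, 0.001], [0.0, -0.002, -1.0]]
contact_force: [0.6, 0.9, -1.0]
finger_gap: 0.0225
grip_force: 60.0
```

```bash
python3 r.py
```

```text
[ 0.4735 -0.1901  0.1691 -0.1276  0.4887 -0.6076 -0.0297 -0.0512  0.0087] 16.8 Fx [-1.09 -0.14  0.34 -0.07] My [-0.108 -0.042 -0.005 -0.049]
```

The wheel has backed off one click and the force is zero. I'll lift out and return to above the stand.

Call:
apply_moves:
  increments:
    - [0, 0, 0, 0.007, 0, 0, 0]
    - [0, 0, 0, 0.012, 0, 0, 0]
    - [0, 0, 0, 0.018, 0, 0, 0]
    - [0, 0, 0, 0.018, 0, 0, 0]
    - [0, 0, 0, 0.01, 0, 0, 0]

```text
t: 17.3
position: [0.4748, -0.1908, 0.2367]
ee_rot: [[0.235, 0.972, 0.003], [0.972, -0.235, -0.002], [-0.001, 0.003, -1.0]]
contact_force: [0.5, 0.1, -1.3]
finger_gap: 0.0228
grip_force: 60.0
```

Call:
apply_moves:
  increments:
    - [0, -0.005, 0.03, 0, 0, 0, 0.6]
    - [0, -0.007, 0.045, 0, 0, 0, 0.6]
    - [0, -0.007, 0.045, 0, 0, 0, 0.6]
    - [0, -0.007, 0.045, 0, 0, 0, 0]
    - [0, -0.007, 0.045, 0, 0, 0, 0]

```text
t: 17.8
position: [0.4405, 0.0212, 0.2348]
ee_rot: [[0.205, 0.979, 0.001], [0.979, -0.205, 0.0], [0.0, 0.001, -1.0]]
contact_force: [1.5, 0.4, -1.2]
finger_gap: 0.0225
grip_force: 60.0
```

Call:
apply_moves:
  increments:
    - [0, -0.005, 0.03, 0, 0, 0, 0]
    - [0, -0.003, 0.02, 0, 0, 0, 0]
    - [0, 0, 0, 0, 0, 0, 0]
    - [0, 0, 0, 0, 0, 0, 0]
    - [0, 0, 0, 0, 0, 0, 0]

```text
t: 18.3
position: [0.4332, 0.0689, 0.2344]
ee_rot: [[0.205, 0.979, 0.0], [0.979, -0.205, -0.0], [-0.0, 0.0, -1.0]]
contact_force: [-0.2, 0.7, -0.3]
finger_gap: 0.0226
grip_force: 60.0
```

```bash
python3 r.py; python3 -c "
from h import *
print(ctrl.state()['ee_rot'].round(3))"
```

```text
[ 0.4331  0.0688  0.2343  0.4893  0.0855 -0.7931 -0.0637 -0.0476 -0.0268] 18.5 Fx [0.82 0.47 0.3  0.24] My [-0.048 -0.054 -0.043 -0.045]
[[ 0.206  0.979 -0.   ]
 [ 0.979 -0.206 -0.   ]
 [-0.    -0.    -1.   ]]
```

Call:
apply_moves:
  increments:
    - [0, -0.0006, 0.0015, -0.01, 0, 0, 0]
    - [0, 0, 0, -0.01, 0, 0, 0]
    - [0, 0, 0, -0.015, 0, 0, 0]
    - [0, 0, 0, -0.02, 0, 0, 0]
    - [0, 0, 0, -0.02, 0, 0, 0]

```text
t: 19.0
position: [0.4319, 0.0711, 0.1578]
ee_rot: [[0.205, 0.979, -0.001], [0.979, -0.205, -0.0], [-0.0, -0.001, -1.0]]
contact_force: [-0.3, 0.2, -1.4]
finger_gap: 0.0229
grip_force: 60.0
```

Call:
apply_moves:
  increments:
    - [0, 0, 0, -0.015, 0, 0, 0]
    - [0, 0, 0, -0.008, 0, 0, 0]
    - [0, 0, 0, -0.004, 0, 0, 0]
    - [0, 0, 0, 0, 0, 0, 0]
    - [0, 0, 0, 0, 0, 0, 0]

```text
t: 19.5
position: [0.4327, 0.0712, 0.1326]
ee_rot: [[0.205, 0.979, 0.001], [0.979, -0.205, 0.0], [0.0, 0.001, -1.0]]
contact_force: [0.2, -0.3, -1.3]
finger_gap: 0.0229
grip_force: 60.0
```

Call:
apply_moves:
  increments:
    - [0, 0, 0, -0.002, 0, 0, 0]
    - [0, 0, 0, -0.001, 0, 0, 0]
    - [0, 0, 0, 0, 0, 0, 0]

```text
t: 19.8
position: [0.4323, 0.0712, 0.1294]
ee_rot: [[0.205, 0.979, 0.0], [0.979, -0.205, 0.0], [0.0, 0.0, -1.0]]
contact_force: [-0.2, -0.1, -0.7]
finger_gap: 0.0227
grip_force: 60.0
```

```bash
python3 r.py
```

```text
[ 0.4323  0.0712  0.1294  0.3988  0.2227 -0.2274 -0.0284 -0.0757 -0.0017] 20.0 Fx [-0.27 -0.26  0.79  1.08] My [-0.058 -0.046 -0.114 -0.085]
```

Call:
apply_moves:
  increments:
    - [0, 0, -0.0008, -0.0008, 0, 0, 0]
    - [0, 0, 0, 0, 0, 0, 0]
    - [0.35, 0, 0, 0, 0, 0, 0]
    - [0.6, 0, 0, 0, 0, 0, 0]
    - [1, 0, 0, 0, 0, 0, 0]

```text
t: 20.5
position: [0.4323, 0.0704, 0.1285]
ee_rot: [[0.205, 0.979, 0.0], [0.979, -0.205, 0.0], [0.0, 0.0, -1.0]]
contact_force: [-0.2, 0.2, 0.0]
finger_gap: 0.043
grip_force: 0.0
```

Call:
apply_moves:
  increments:
    - [1, 0, 0, 0, 0, 0, 0]
    - [1, 0, 0, 0, 0, 0, 0]
    - [1, 0, 0, 0, 0, 0, 0]
    - [1, 0, 0, 0, 0, 0, 0]
    - [1, 0, 0, 0, 0, 0, 0]

```text
t: 21.0
position: [0.4322, 0.0704, 0.1284]
ee_rot: [[0.205, 0.979, -0.0], [0.979, -0.205, -0.0], [-0.0, -0.0, -1.0]]
contact_force: [-0.2, 0.0, -0.6]
finger_gap: 0.0831
grip_force: 0.0
```

Call:
apply_moves:
  increments:
    - [1, 0, 0, 0.02, 0, 0, 0]
    - [1, 0, 0, 0.035, 0, 0, 0]
    - [1, 0, 0, 0.04, 0, 0, 0]
    - [1, 0, 0, 0.04, 0, 0, 0]
    - [1, 0, 0, 0.025, 0, 0, 0]

```text
t: 21.5
position: [0.4331, 0.0704, 0.2914]
ee_rot: [[0.205, 0.979, 0.003], [0.979, -0.205, 0.0], [0.001, 0.003, -1.0]]
contact_force: [0.3, -0.9, -0.6]
finger_gap: 0.0878
grip_force: 0.0
```

Call:
apply_moves:
  increments:
    - [1, 0, 0, 0, 0, 0, 0]
    - [1, 0, 0, 0, 0, 0, 0]
    - [1, 0, 0, 0, 0, 0, 0]

```text
t: 21.8
position: [0.4311, 0.0704, 0.2869]
ee_rot: [[0.205, 0.979, -0.003], [0.979, -0.205, -0.0], [-0.001, -0.003, -1.0]]
contact_force: [0.3, -0.2, -0.2]
finger_gap: 0.0879
grip_force: 0.0
```

```bash
python3 - <<'E'
from h import *
K,W=cam("wrist");a=vision.snapshot("wrist");b=vision.snapshot("top")
print(ctrl.state()["t"],ctrl.state()["position"])
cv2.imwrite("pics/end.png",np.hstack([cv2.resize(a,(400,300)),cv2.resize(b[130:265,185:385],(400,300),interpolation=cv2.INTER_CUBIC)]))
E
```

```text
21.9 [0.43116444 0.07036151 0.28684166]
```

View pics/end.png

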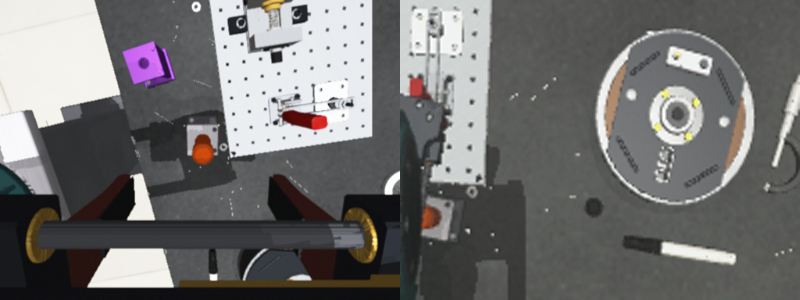

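The final view shows the screwdriver standing in its stand at (203,150). The plug (593,207), pen (680,250) and micrometer (785,130) look unmoved, and the arm is clear.

```bash
python3 -c "
from h import *
print(finish_job())"
```

```text
the job is handed in; nothing more can be done
None
```

I handed the job in at about 22 s of the 64 s: two clicks forward, then the stop (held at about 6.8 N), one tooth back off, and the screwdriver standing back in its stand. I judged the stop and the single tooth back by feel and one picture. No verdict came back.

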